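# Clear the strop block and draw out the gouge drawer

### The arm

A 6-joint arm with a two-finger parallel gripper is mounted at the origin on the work surface. World frame = base frame: x ahead of the robot, y to its left, z up, the work surface at z = 0. Lengths are in m, angles in rad, forces in N, time in s.
With the tool pointing down it reaches from about 0.375 to 0.975 m from the base axis. Payload 3.8 kg.
Tool frame: the origin (TCP) lies at the very end of the fingers, on their centre line; the grasp point (between the pads) lies 19 mm behind it; z points along the fingers, y is the direction in which the jaws open and shut (so a half turn about z gives the same grasp; the last joint's range is limited). The gripper opens to 85 mm and grips with 20 to 120 N. Pads are 22 mm wide; open, the fingers measure 114 mm over their backs; the gripper's body (76 mm by 85 mm) begins 54 mm behind the grasp point. The pads swing forward as they close: fully open they stand 13 mm farther back than shut.
Start: joints at [1.261, 0.264, 1.604, -0, 1.274, -0.037], TCP at [0.182, 0.65, 0.231] pointing down, gripper open.
Joint ranges: [-2.63, 2.63], [-0.94, 2.18], [0.31, 2.57], [-1.31, 4.45], [0, 2.66], [-2.55, 2.55]. Speed limits (rad/s): [2.57, 2.57, 3.14, 3.14, 3.14, 3.14].

### API

Orientations are given as a rotation vector (axis times angle).
In Python, from workcell import status, read_camera, camera_info, order gives the robot as it stands.
- The arm moves only by the tool move_arm, never from a script. Its argument "deltas" is a list of rows, each a list of 3 entries, a list of its own where there are three numbers: the turn, a rotation vector about the world's x, y, z as a fraction of full scale, then the shift along the world's x, y, z as a fraction of full scale, then the closure, from -1 (fully open) to 1 (shut), so that 0 is half open. A call has 1 to 20 rows; each row is the pose to reach, as a shift and turn from the pose commanded when the call began; what a row does not reach only later rows make up. Full scale, the value 1, is 0.1 m for a shift and pi/2 rad for a turn. A row lasts 1/8 s, in which the tool goes at most 62.5 mm and 10.7 degrees, less where a joint would pass 70% of its speed; a pose out of reach is approached as far as the arm can. A call with a number of a shift or a turn outside -1 to 1 is refused whole. A call with a gripper value outside its range is refused whole. The fingers move at their own pace and stop on an object; "grip_force" is the grip in N (left out, the last holds). Time passes only in rows, so rows that repeat a pose let the fingers close. It gives the time, the measured TCP pose, the force and the opening at its end, in the units of the state.
- status.read_state(): the state, without advancing time (a new reading comes with each control period).
- read_camera(name): name is "side" or "top" or "wrist"; returns (picture, depth): 400x640x3 uint8, red, green, blue; 400x640 float32, m along the optical axis (not along the pixel's ray), 0 where there is no reading.
- camera_info(name): a dict with "K" (3x3 intrinsics, pixels), "D" ([k1, k2, p1, p2, k3] as OpenCV has them; the pictures are not rectified), "R" (3x3) and "t" (3): a world point X has camera coordinates R X + t. Camera axes: x right, y down, z forward; pixel columns grow to the right and rows downward; lengths in m; the calibration is good to about 2 mm. A picture is of the moment at which its call begins: read the wrist's pose just before it. camera_info takes no time and is no camera call; for the wrist camera it gives the pose at the moment of the call.
- order.finish_job(): hands the job in, once; it reports no verdict.
The state is a dict: "time": time; "q": joint angles; "joint_vel": joint speeds; "joint_torque": joint torques, N m; "tool_pos": TCP position; "tcp_rot": TCP orientation; "wrist_force": force on the tool from outside, world axes, zero at the start; "torque": the same for the moment, N m; "width": opening from 0.0 (shut) to 1.0 (fully open).
Only numpy, scipy, OpenCV 4.12 (cv2) and the standard library are available. Lean on these libraries where they do the work, as an engineer would, in place of code of your own. Each camera call takes 0.05 s, during which the arm holds its last target. There are 200 camera calls.

### The job

Get at the gouges: with your fingertips push the leather-topped strop block sideways along the bench until it is out of the way of the gouge chest's drawer (the chest with one wide drawer). Then hook a fingertip behind the raised lip of that drawer's front and draw the drawer all the way out to its stop, without running it into the block. Pick nothing up, leave the other chest's two drawers shut and everything else where it is, and finish with the hand clear.

Things in the scene. Friction and masses are not known exactly. Their poses are not given: they have to be found in the camera images.
- gouge_chest: low wooden chest with ONE wide drawer, fixed, beside the slip-stone chest in either order. Carcass 240 deep (x) x 180 wide (y) x 50 mm high, flat closed top. Origin: centre of its underside; -x points out of the drawer front, towards the robot. Drawer front 172 mm wide, centred at y = 0, outer face at x = -134 mm shut, -264 mm fully out.
- gouge_lip (a point): centre of the rear top edge of the raised lip on the gouge drawer's front; moves with the drawer, at chest x = -120 mm when shut. The lip: 110 mm wide (chest y), 12 mm thick, stands 16 mm above the chest's bare flat top, top edge 66 mm above the bench. Behind it means on its chest +x side. Drawn out, the space behind it is open down to gouge handles 37 mm above the bench.
- gouge_drawer (a joint): how far the gouge drawer is drawn out, in m: 0 shut, 0.13 at its stop; grows as it moves along the chest's -x. It runs stiffly on wooden runners (about 2 to 3 N) and stays where it is left.
- strop: strop block lying flat on the bench before the gouge drawer, roughly along its direction: wooden board with brown leather top, 150 long (its x) x 55 wide (its y) x 28 mm high, about 0.3 kg. Origin: centre of its underside. To its right (chest -y side) at least 150 mm of bench is free; a palm gouge lies to its left.
- slip_chest: the other low wooden chest, fixed, same carcass size (240 x 180 x 50 mm) and same raised lips, but with TWO narrow drawers side by side. Origin: centre of its underside, front towards its -x.
- slip_drawer_l (a joint): left narrow drawer of the slip-stone chest, m drawn out; 0 shut. To be left shut.
- slip_drawer_r (a joint): right narrow drawer of the slip-stone chest, m drawn out; 0 shut. To be left shut.
- gouge: a palm gouge lying on the bench to the left of the strop block (octagonal wooden handle 22 mm thick, steel blade; 215 mm long, along its x). Bystander. Origin: on the bench under the front end of the handle.
- mallet: a round carver's mallet, turned from one piece of wood, standing on its 92 mm head at the right, 250 mm tall. Bystander. Origin: centre of its underside.
- blank: a half-carved wooden spoon blank, 130 x 50 x 34 mm, at the left. Bystander. Origin: centre of its underside.
- stone: a bench stone in a dark wooden holder, 150 x 70 x 40 mm, at the left. Bystander. Origin: centre of its underside.
- oil: an amber bottle of honing oil, 56 mm across, 130 mm tall, left of the chests. Bystander. Origin: centre of its underside.
- compound_bar: a bar of honing compound, 75 x 30 x 22 mm, lying on top of the slip-stone chest near its middle. Bystander. Origin: centre of its underside.
- pencil: a flat carpenter's pencil, 180 x 14 x 7 mm, on the bench at the front left. Bystander. Origin: centre of its underside.
- brush: a bench brush lying at the front right. Bystander. Origin: centre of its underside.
Mind the look-alikes: they are no part of the job. Leave any purple or yellow look-alike of the strop alone.

How it is judged:
On the way, in this order (a step that is already met when the one before it is completed fails the run):
1. the strop block lies to one side of the gouge drawer's path, the drawer still shut ((y of strop in the frame of gouge_chest below -0.11 m or y of strop in the frame of gouge_chest above 0.11 m) and value of joint gouge_drawer below 0.02 m), for 0.2 s.
2. the gouge drawer is drawn out to its stop (value of joint gouge_drawer above 0.122 m), for 0.2 s.
At the end, for the whole second after the job is handed in: The gouge drawer stands within 8 mm of its stop (drawn out more than 122 mm), at rest; the strop block lies flat and still on the bench beside the drawer, its centre more than 110 mm to the left or right of the drawer's centre line; both narrow drawers are shut within 10 mm (value of joint gouge_drawer above 0.122 m and velocity of joint gouge_drawer below 0.01 m/s and (y of strop in the frame of gouge_chest below -0.11 m or y of strop in the frame of gouge_chest above 0.11 m) and height (world z) of strop below 0.004 m and linear speed of strop below 0.01 m/s and value of joint each of slip_drawer_l, slip_drawer_r below 0.01 m); the robot touches nothing.
It fails at once if the strop block is lifted or tipped (height (world z) of strop above 0.012 m or angle between strop's own z axis and vertical above 0.2 rad).
It fails at once if the drawer or its chest runs into the strop block (contact force between strop and gouge_chest above 0.5 N).
It fails at once if a drawer of the slip-stone chest is drawn out (value of joint any of slip_drawer_l, slip_drawer_r above 0.015 m).
It fails at once if a bystander is moved by more than 20 mm (distance of any of gouge, mallet, blank, stone, oil, compound_bar, pencil, brush from where it was at the start of the episode above 0.02 m).
It also fails if it takes over 45 s, if anything falls off the work surface, if the arm or the gripper's body presses on something with over 40 N, if the wrist force passes 120 N, or if a joint passes its speed limit or range.

## Working session

There is one attempt and no reset: what is moved stays moved. The work goes in short steps, Python scripts to look and compute and a tool call to move; the robot and the scene stay as the last step left them, time stands still between calls to the robot, and variables do not carry over. Pictures are saved under pics/ and viewed, about 8 in all and at most 12, crops included, and the job is handed in when it is done.

Besides the shell and the picture viewer there is one more tool, called after ">>>" as name(argument=value, ...) on one line, values as JSON. move_arm: Moves the arm, as the interface text tells. Its arguments: {"type":"object","properties":{"deltas":{"type":"array","items":{"type":"array"}},"grip_force":{"type":"number"}},"required":["deltas"]}

```bash
mkdir -p pics; cat > h.py <<'E'
import numpy as np, cv2
from workcell import status, read_camera, camera_info, order
def snap(n,f):
    i=camera_info(n); p,d=read_camera(n); cv2.imwrite(f'pics/{f}.png',p[:,:,::-1]); np.savez(f'pics/{f}.npz',p=p,d=d,**{k:np.array(i[k],float) for k in 'KDRt'})
def at(f,u,v,z=None):
    s=np.load(f'pics/{f}.npz'); x,y=cv2.undistortPoints(np.array([[[u,v]]],float),s['K'],s['D'])[0,0]
    r=np.array([x,y,1.]); R,t=s['R'],s['t']; o=-R.T@t; w=R.T@r
    k=s['d'][int(round(v)),int(round(u))] if z is None else (z-o[2])/w[2]
    return o+k*w
E
python3 - <<'E'
from h import *
snap('top','top0'); snap('side','side0')
s=status.read_state(); print(s['time'],s['tool_pos'],s['tcp_rot'],s['width'],s['wrist_force'])
E
```

```text
0.1 [0.181651   0.64940467 0.23008645] [-0.42712044 -3.11205059  0.00312199] 1.0028936074949852 [ 0.47184783  0.66235914 -0.36625458]
```

View pics/top0.png

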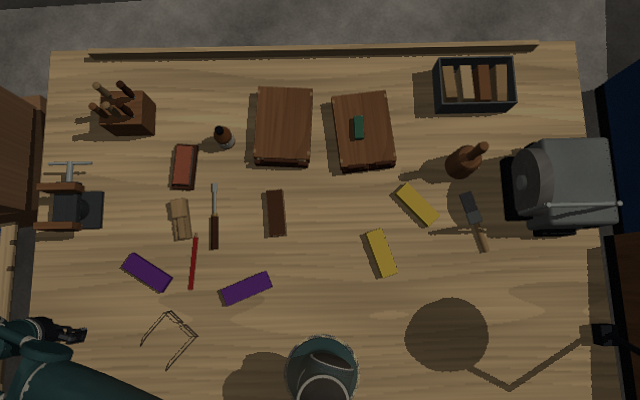

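View pics/side0.png

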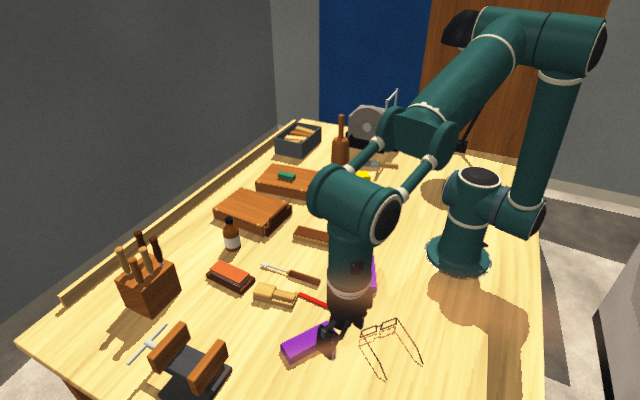

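Top view: the gouge chest is at (283,126), with a single front and no bar on it. The slip chest is at (363,131), with the green compound bar on top. Strop candidates are brown (275,213), purple (147,272) and (245,288), and yellow (380,253) and (416,204). I choose the brown one before the gouge chest and check it in a close crop.

```bash
python3 - <<'E'
from h import *
p=cv2.imread('pics/top0.png')[75:255,190:410]
cv2.imwrite('pics/crop0.png',cv2.resize(cv2.convertScaleAbs(p,alpha=1.5,beta=10),None,fx=3.5,fy=3.3,interpolation=cv2.INTER_CUBIC)[:594,:770])
for u,v in [(283,126),(275,213),(363,140),(300,200),(214,240),(380,253)]: print(u,v,at('top0',u,v).round(3))
E
```

```text
283 126 [0.772 0.106 0.05 ]
275 213 [0.491 0.136 0.033]
363 140 [ 0.72  -0.151  0.046]
300 200 [ 0.538  0.058 -0.007]
214 240 [0.411 0.329 0.027]
380 253 [ 0.358 -0.191  0.027]
```

View pics/crop0.png

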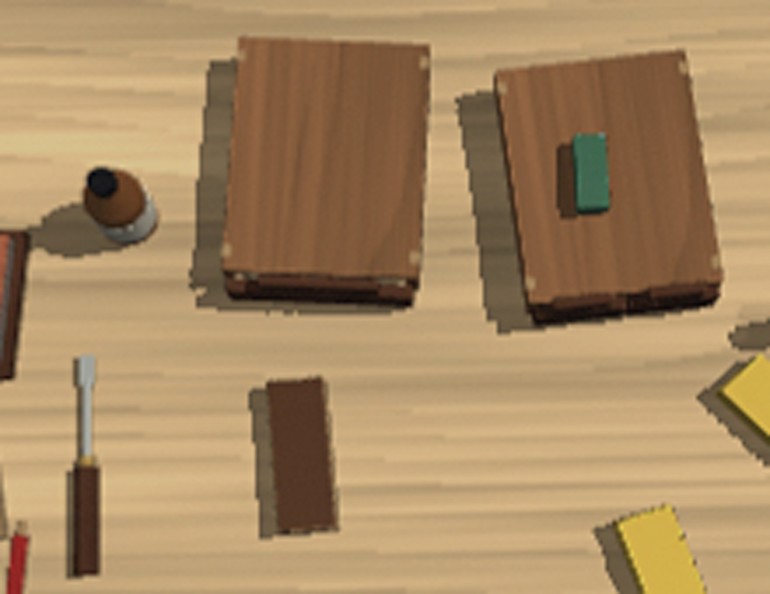

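The crop shows the brown strop's top corners at (268,381), (325,378), (336,527) and (278,533). The gouge chest's top corners are (240,38), (429,45), (416,279) and (226,270), and its single wide front is intact.

```bash
python3 - <<'E'
from h import *
f=lambda c,z:np.array([at('top0',190+(u-1)/3.5,75+(v-1)/3.3,z)for u,v in c])
C=f([(240,38),(429,45),(416,279),(226,270)],.05); S=f([(268,381),(325,378),(336,527),(278,533)],.028)
P=f([(497,73),(683,51),(720,291),(530,306)],.05)
Y=f([(615,520),(670,507),(722,388)],.028)
for n,A in(('chest',C),('strop',S),('slip',P)):
    print(n,A[:,:2].round(3).tolist(),A.mean(0).round(3),np.linalg.norm(np.roll(A,-1,0)-A,axis=1).round(3))
d=(C[0]+C[1]-C[2]-C[3]);th=np.arctan2(d[1],d[0]);c=C.mean(0)[:2]
R=np.array([[np.cos(th),-np.sin(th)],[np.sin(th),np.cos(th)]])
print('yaw',th); 
L=lambda q:((np.array(q)[...,:2]-c)@R).round(3)
print('strop in chest',L(S).tolist(),L(S.mean(0)),'slip',L(P).tolist(),'yellow',L(Y).tolist(), Y.round(3).tolist())
for q in [(-.12,0),(-.25,0),(-.108,0)]: print(q,(c+R@q).round(3))
# depth-based heights along chest centre line near lip and lip extent
s=np.load('pics/top0.npz')
for v in range(148,172):
    X=at('top0',282,v); print(v,X.round(3),L(X))
E
```

```text
chest [[0.91, 0.186], [0.899, 0.009], [0.66, 0.026], [0.673, 0.199]] [0.785 0.105 0.05 ] [0.177 0.24  0.174 0.238]
strop [[0.566, 0.164], [0.568, 0.112], [0.423, 0.103], [0.419, 0.155]] [0.494 0.134 0.028] [0.052 0.145 0.052 0.148]
slip [[0.868, -0.054], [0.887, -0.229], [0.641, -0.251], [0.63, -0.077]] [ 0.757 -0.153  0.05 ] [0.176 0.247 0.174 0.239]
yaw -0.06372278481436504
strop in chest [[-0.222, 0.045], [-0.217, -0.007], [-0.361, -0.025], [-0.369, 0.027]] [-0.292  0.01 ] slip [[0.093, -0.153], [0.123, -0.327], [-0.121, -0.364], [-0.143, -0.192]] yellow [[-0.344, -0.276], [-0.33, -0.325], [-0.212, -0.371]] [[0.424, -0.148, 0.028], [0.435, -0.199, 0.028], [0.55, -0.252, 0.028]]
(-0.12, 0) [0.665 0.113]
(-0.25, 0) [0.536 0.121]
(-0.108, 0) [0.677 0.112]
148 [0.698 0.11  0.051] [-0.087 -0.   ]
149 [0.694 0.11  0.055] [-0.091 -0.001]
150 [0.691 0.11  0.053] [-0.094 -0.001]
151 [0.688 0.11  0.052] [-0.097 -0.001]
152 [0.684 0.11  0.057] [-0.102 -0.001]
153 [0.684 0.111 0.045] [-0.102 -0.   ]
154 [0.679 0.111 0.05 ] [-0.107 -0.001]
155 [0.676 0.111 0.048] [-0.109 -0.001]
156 [0.672 0.111 0.051] [-0.113 -0.002]
157 [0.669 0.111 0.051] [-0.117 -0.002]
158 [0.667 0.111 0.046] [-0.118 -0.001]
159 [0.659 0.11  0.063] [-0.126 -0.003]
160 [0.654 0.109 0.068] [-0.131 -0.004]
161 [0.652 0.11  0.065] [-0.133 -0.004]
162 [0.649 0.11  0.066] [-0.137 -0.004]
163 [0.647 0.11  0.058] [-0.138 -0.003]
164 [0.648 0.111 0.044] [-0.138 -0.002]
165 [0.645 0.112 0.04 ] [-0.14  -0.002]
166 [0.646 0.113 0.025] [-0.14  -0.001]
167 [0.647 0.115 0.003] [-0.138  0.001]
168 [ 0.646  0.115 -0.007] [-0.139  0.002]
169 [0.641 0.115 0.002] [-0.145  0.001]
170 [0.637 0.115 0.005] [-0.149  0.   ]
171 [0.634 0.115 0.003] [-0.151  0.   ]
```

Chest: about (0.783, 0.105), yaw −0.064. Strop: (0.494, 0.134), yaw about 0.06, already at chest y = +0.01. The lip measures 66 mm high, as stated. Plan: push with both half-open fingertips along the strop's left side, jaw axis parallel to it.

>>> move_arm(deltas=[[[0, 0, -0.1], [0.39, -0.5, 0], 0], [[0, 0, -0.197], [0.78, -1, 0], 0], [[0, 0, -0.197], [0.78, -1, 0], 0], [[0, 0, -0.197], [0.78, -1, 0], 0]], grip_force=40)

```text
time: 0.6
tool_pos: [0.2599, 0.55, 0.2312]
tcp_rot: [-0.902, -3.009, -0.0]
wrist_force: [0.1, 0.7, -0.1]
width: 0.503
```

>>> move_arm(deltas=[[[0, 0, -0.1], [0.39, -0.5, 0], 0], [[0, 0, -0.197], [0.78, -1, 0], 0], [[0, 0, -0.197], [0.78, -1, 0], 0], [[0, 0, -0.197], [0.78, -1, 0], 0]])

```text
time: 1.1
tool_pos: [0.3374, 0.4512, 0.2314]
tcp_rot: [-1.352, -2.835, -0.001]
wrist_force: [0.1, 1.0, -1.5]
width: 0.497
```

>>> move_arm(deltas=[[[0, 0, -0.1], [0.39, -0.5, 0], 0], [[0, 0, -0.197], [0.78, -1, 0], 0], [[0, 0, -0.197], [0.78, -1, 0], 0], [[0, 0, -0.197], [0.78, -1, 0], 0]])

```text
time: 1.6
tool_pos: [0.4153, 0.3516, 0.2313]
tcp_rot: [-1.772, -2.593, -0.001]
wrist_force: [-0.6, -0.1, 0.6]
width: 0.497
```

>>> move_arm(deltas=[[[0, 0, -0.1], [0.39, -0.5, 0], 0], [[0, 0, -0.197], [0.78, -1, 0], 0], [[0, 0, -0.197], [0.78, -1, 0], 0], [[0, 0, -0.197], [0.78, -1, 0], 0]])

```text
time: 2.1
tool_pos: [0.4931, 0.2518, 0.2311]
tcp_rot: [-2.15, -2.289, -0.0]
wrist_force: [-1.0, 0.1, 0.3]
width: 0.497
```

>>> move_arm(deltas=[[[0, 0, 0], [0, -0.2, -0.5], 0], [[0, 0, 0], [0, -0.45, -1], 0], [[0, 0, 0], [0, -0.45, -1], 0], [[0, 0, 0], [0, -0.45, -1], 0]])

```text
time: 2.6
tool_pos: [0.4943, 0.2072, 0.1327]
tcp_rot: [2.151, 2.29, 0.003]
wrist_force: [0.1, 0.6, 1.1]
width: 0.495
```

>>> move_arm(deltas=[[[0, 0, 0], [0, 0, -0.4], 0], [[0, 0, 0], [0, 0, -0.8], 0], [[0, 0, 0], [0, 0, -1], 0], [[0, 0, 0], [0, 0, -1], 0]])

```text
time: 3.1
tool_pos: [0.4944, 0.2066, 0.0321]
tcp_rot: [2.152, 2.289, 0.001]
wrist_force: [-0.8, -0.4, 0.7]
width: 0.5
```

>>> move_arm(deltas=[[[0, 0, 0], [0, 0, -0.12], 0], [[0, 0, 0], [0, 0, -0.24], 0], [[0, 0, 0], [0, 0, -0.24], 0]])

```text
time: 3.48
tool_pos: [0.4932, 0.2049, 0.0066]
tcp_rot: [-2.153, -2.287, 0.002]
wrist_force: [-0.1, -0.8, -0.3]
width: 0.497
```

>>> move_arm(deltas=[[[0, 0, 0], [0, -0.1, 0], 0], [[0, 0, 0], [0, -0.2, 0], 0], [[0, 0, 0], [0, -0.27, 0], 0], [[0, 0, 0], [0, -0.34, 0], 0], [[0, 0, 0], [0, -0.42, 0], 0], [[0, 0, 0], [0, -0.5, 0], 0], [[0, 0, 0], [0, -0.6, 0], 0], [[0, 0, 0], [0, -0.7, 0], 0], [[0, 0, 0], [0, -0.8, 0], 0]])

```text
time: 4.6
tool_pos: [0.4941, 0.1245, 0.0075]
tcp_rot: [2.153, 2.287, 0.001]
wrist_force: [0.2, 2.9, 1.6]
width: 0.498
```

```bash
python3 - <<'E'
from h import *
snap('top','top1')
p=cv2.imread('pics/top1.png')[75:255,190:410]
cv2.imwrite('pics/crop1.png',cv2.resize(cv2.convertScaleAbs(p,alpha=1.5,beta=10),None,fx=3.5,fy=3.3,interpolation=cv2.INTER_CUBIC))
E
```

```text
(no output)
```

View pics/crop1.png

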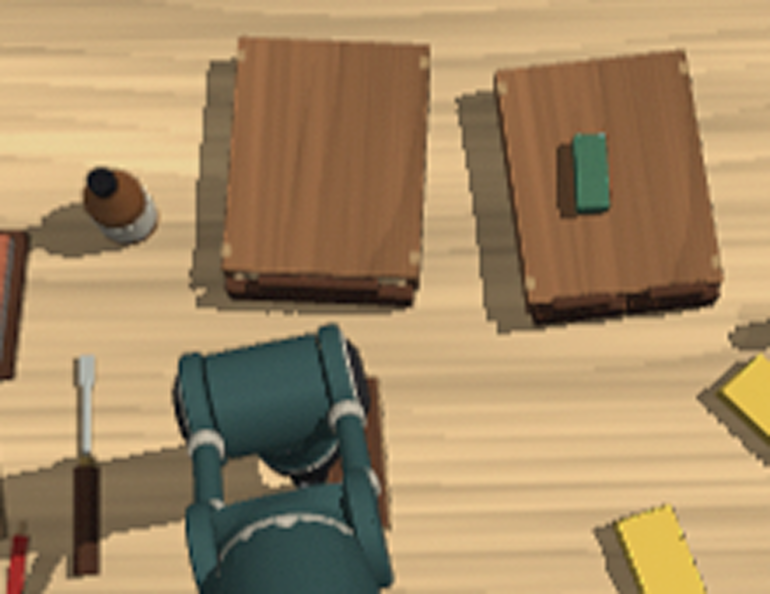

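The strop is moving squarely ahead of the hand: its right edge now runs from (378,380) to (388,527). Push force is about 3 N, so I continue.

>>> move_arm(deltas=[[[0, 0, 0], [0, -0.1, 0], 0], [[0, 0, 0], [0, -0.2, 0], 0], [[0, 0, 0], [0, -0.3, 0], 0], [[0, 0, 0], [0, -0.4, 0], 0], [[0, 0, 0], [0, -0.5, 0], 0], [[0, 0, 0], [0, -0.6, 0], 0], [[0, 0, 0], [0, -0.7, 0], 0], [[0, 0, 0], [0, -0.8, 0], 0], [[0, 0, 0], [0, -0.9, 0], 0], [[0, 0, 0], [0, -1, 0], 0]])

```text
time: 5.9
tool_pos: [0.4937, 0.0243, 0.0072]
tcp_rot: [-2.153, -2.287, 0.0]
wrist_force: [0.2, 0.9, 0.2]
width: 0.501
```

>>> move_arm(deltas=[[[0, 0, 0], [0, -0.07, 0], 0], [[0, 0, 0], [0, -0.14, 0], 0], [[0, 0, 0], [0, -0.14, 0], 0], [[0, 0, 0], [0, 0, 0], 0], [[0, 0, 0], [0, 0.2, 0], 0], [[0, 0, 0], [0, 0.3, 0], 0], [[0, 0, 0], [0, 0.3, 0.4], 0], [[0, 0, 0], [0, 0.3, 0.8], 0], [[0, 0, 0], [0, 0.3, 1], 1], [[0, 0, 0], [0, 0.3, 1], 1]])

```text
time: 7.15
tool_pos: [0.4956, 0.0557, 0.1093]
tcp_rot: [2.15, 2.286, 0.005]
wrist_force: [-0.4, -0.0, 0.1]
width: 0.082
```

>>> move_arm(deltas=[[[0, 0, 0.1], [0.2, 0.3, 0.1], 1], [[0, 0, 0.2], [0.4, 0.6, 0.2], 1], [[0, 0, 0.3], [0.6, 0.65, 0.2], 1], [[0, 0, 0.4], [0.8, 0.65, 0.2], 1], [[0, 0, 0.5], [1, 0.65, 0.2], 1], [[0, 0, 0.6], [1, 0.65, 0.2], 1], [[0, 0, 0.7], [1, 0.65, 0.2], 1], [[0, 0, 0.8], [1, 0.65, 0.2], 1], [[0, 0, 0.92], [1, 0.65, 0.2], 1], [[0, 0, 0.92], [1, 0.65, 0.2], 1]])

```text
time: 8.4
tool_pos: [0.5927, 0.1201, 0.1253]
tcp_rot: [-0.105, -3.137, 0.001]
wrist_force: [-1.1, -1.3, -0.6]
width: -0.004
```

```bash
python3 - <<'E'
from h import *
snap('top','top2')
p=cv2.imread('pics/top2.png')[75:255,190:410]
cv2.imwrite('pics/crop2.png',cv2.resize(cv2.convertScaleAbs(p,alpha=1.5,beta=10),None,fx=3.5,fy=3.3,interpolation=cv2.INTER_CUBIC))
E
```

```text
(no output)
```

View pics/crop2.png

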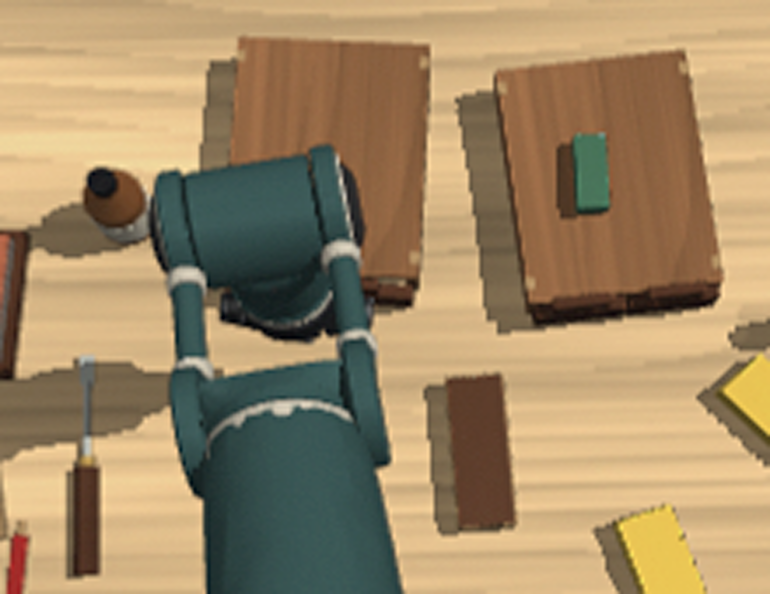

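The strop lies at about chest y = −0.146, corners (446,379), (501,375), (514,525) and (455,530), clear of the drawer path. The gouge chest is still shut. Next I go over the lip and down behind it.

>>> move_arm(deltas=[[[0, 0, 0], [0.45, -0.05, 0], 1], [[0, 0, 0], [0.92, -0.09, 0], 1], [[0, 0, 0], [0.92, -0.09, 0], 1], [[0, 0, 0], [0.92, -0.09, -0.25], 1], [[0, 0, 0], [0.92, -0.09, -0.5], 1], [[0, 0, 0], [0.92, -0.09, -0.6], 1], [[0, 0, 0], [0.92, -0.09, -0.68], 1], [[0, 0, 0], [0.92, -0.09, -0.68], 1], [[0, 0, 0], [0.92, -0.09, -0.68], 1]])

```text
time: 9.57
tool_pos: [0.6866, 0.1111, 0.0604]
tcp_rot: [0.103, 3.138, 0.0]
wrist_force: [0.6, -0.2, 0.1]
width: -0.002
```

```bash
python3 - <<'E'
from h import *
snap('side','side3')
p=cv2.imread('pics/side3.png')[150:280,180:340]
cv2.imwrite('pics/crop3.png',cv2.resize(p,None,fx=4.5,fy=4.5,interpolation=cv2.INTER_CUBIC))
E
```

```text
(no output)
```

View pics/crop3.png

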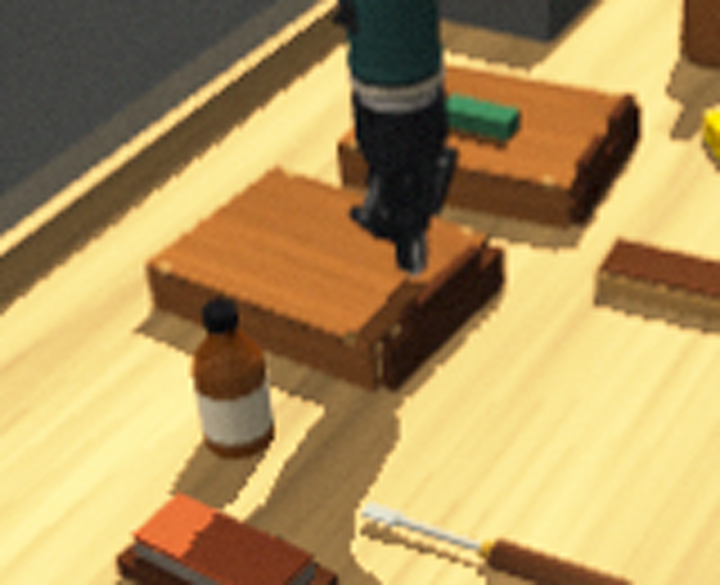

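The closed fingertips at crop (413,268) stand on the chest top just behind the lip. I lower slightly and draw along the chest's −x.

>>> move_arm(deltas=[[[0, 0, 0], [0, 0, -0.04], 1], [[0, 0, 0], [-0.06, 0.004, -0.04], 1], [[0, 0, 0], [-0.12, 0.008, -0.04], 1], [[0, 0, 0], [-0.18, 0.012, -0.04], 1], [[0, 0, 0], [-0.24, 0.015, -0.04], 1], [[0, 0, 0], [-0.32, 0.02, -0.04], 1], [[0, 0, 0], [-0.4, 0.025, -0.04], 1]])

```text
time: 10.5
tool_pos: [0.6456, 0.1137, 0.0555]
tcp_rot: [0.103, 3.139, 0.0]
wrist_force: [2.3, 0.6, -1.2]
width: -0.001
```

>>> move_arm(deltas=[[[0, 0, 0], [-0.06, 0.004, 0], 1], [[0, 0, 0], [-0.14, 0.009, -0.02], 1], [[0, 0, 0], [-0.22, 0.014, -0.04], 1], [[0, 0, 0], [-0.3, 0.019, -0.06], 1], [[0, 0, 0], [-0.38, 0.024, -0.06], 1], [[0, 0, 0], [-0.46, 0.029, -0.06], 1], [[0, 0, 0], [-0.54, 0.035, -0.06], 1], [[0, 0, 0], [-0.62, 0.04, -0.06], 1], [[0, 0, 0], [-0.7, 0.045, -0.06], 1], [[0, 0, 0], [-0.78, 0.05, -0.06], 1], [[0, 0, 0], [-0.84, 0.054, -0.06], 1], [[0, 0, 0], [-0.9, 0.058, -0.06], 1], [[0, 0, 0], [-0.95, 0.061, -0.06], 1]])

```text
time: 12.12
tool_pos: [0.5505, 0.1196, 0.0492]
tcp_rot: [-0.103, -3.14, 0.0]
wrist_force: [1.6, -0.6, -1.3]
width: -0.003
```

>>> move_arm(deltas=[[[0, 0, 0], [-0.03, 0.002, 0], 1], [[0, 0, 0], [-0.06, 0.004, 0], 1], [[0, 0, 0], [-0.06, 0.004, 0], 1]])

```text
time: 12.5
tool_pos: [0.5481, 0.1199, 0.05]
tcp_rot: [0.102, 3.133, 0.0]
wrist_force: [11.1, -0.6, -6.3]
width: 0.001
```

>>> move_arm(deltas=[[[0, 0, 0], [-0.02, 0.001, 0], 1], [[0, 0, 0], [-0.04, 0.002, 0], 1], [[0, 0, 0], [-0.04, 0.002, 0], 1]])

```text
time: 12.88
tool_pos: [0.5481, 0.12, 0.051]
tcp_rot: [0.102, 3.125, 0.001]
wrist_force: [18.0, -1.0, -11.8]
width: 0.0
```

The force climbs to 18 N with no more travel, so the drawer is at its stop. I back off the lip, rise and clear the view.

>>> move_arm(deltas=[[[0, 0, 0], [0.1, -0.006, 0.02], 1], [[0, 0, 0], [0.25, -0.015, 0.05], 1], [[0, 0, 0], [0.25, -0.015, 0.1], 1], [[0, 0, 0], [0.25, -0.015, 0.5], 1], [[0, 0, 0], [0.25, -0.015, 1], 1], [[0, 0, 0], [0.25, -0.015, 1], 1]])

```text
time: 13.62
tool_pos: [0.5692, 0.1195, 0.1549]
tcp_rot: [0.102, 3.131, 0.003]
wrist_force: [0.8, 0.1, 0.0]
width: -0.002
```

>>> move_arm(deltas=[[[0, 0, 0], [-0.2, 0.3, 0.5], 1], [[0, 0, 0], [-0.5, 0.7, 0.8], 1], [[0, 0, 0], [-0.8, 1, 1], 1], [[0, 0, 0], [-0.8, 1, 1], 1]])

```text
time: 14.12
tool_pos: [0.4845, 0.2207, 0.2508]
tcp_rot: [0.097, 3.139, 0.002]
wrist_force: [-0.1, 0.0, -0.8]
width: 0.003
```

>>> move_arm(deltas=[[[0, 0, 0], [-0.1, 0.5, 0], 1], [[0, 0, 0], [-0.3, 1, 0], 1], [[0, 0, 0], [-0.3, 1, 0], 1], [[0, 0, 0], [-0.3, 1, 0], 1]])

```text
time: 14.62
tool_pos: [0.4556, 0.3178, 0.2478]
tcp_rot: [-0.102, -3.138, 0.004]
wrist_force: [0.2, 0.2, 0.6]
width: 0.002
```

```bash
python3 - <<'E'
from h import *
snap('top','top4')
p=cv2.imread('pics/top4.png')[75:255,190:410]
cv2.imwrite('pics/crop4.png',cv2.resize(cv2.convertScaleAbs(p,alpha=1.5,beta=10),None,fx=3.5,fy=3.3,interpolation=cv2.INTER_CUBIC))
c=np.array([.782,.105]);th=-.064;R=np.array([[np.cos(th),-np.sin(th)],[np.sin(th),np.cos(th)]])
for v in range(186,206,1):
    X=at('top4',283,v); print(v,((X[:2]-c)@R).round(3),X[2].round(3))
S=np.array([at('top2',190+(u-1)/3.5,75+(v-1)/3.3,.028) for u,v in [(446,379),(501,375),(514,525),(455,530)]])
print('strop',((S[:,:2]-c)@R).round(3).tolist(),((S.mean(0)[:2]-c)@R).round(3))
E
```

```text
186 [-0.204 -0.008] 0.032
187 [-0.208 -0.009] 0.036
188 [-0.211 -0.009] 0.033
189 [-0.214 -0.009] 0.034
190 [-0.217 -0.009] 0.035
191 [-0.221 -0.009] 0.035
192 [-0.223 -0.009] 0.032
193 [-0.226 -0.009] 0.026
194 [-0.23 -0.01] 0.033
195 [-0.232 -0.009] 0.025
196 [-0.234 -0.009] 0.017
197 [-0.237 -0.009] 0.019
198 [-0.249 -0.013] 0.068
199 [-0.251 -0.013] 0.064
200 [-0.254 -0.013] 0.063
201 [-0.258 -0.014] 0.065
202 [-0.259 -0.013] 0.055
203 [-0.261 -0.012] 0.045
204 [-0.262 -0.011] 0.028
205 [-0.26  -0.009] -0.003
strop [[-0.21, -0.118], [-0.204, -0.168], [-0.35, -0.185], [-0.357, -0.132]] [-0.28  -0.151]
```

View pics/crop4.png

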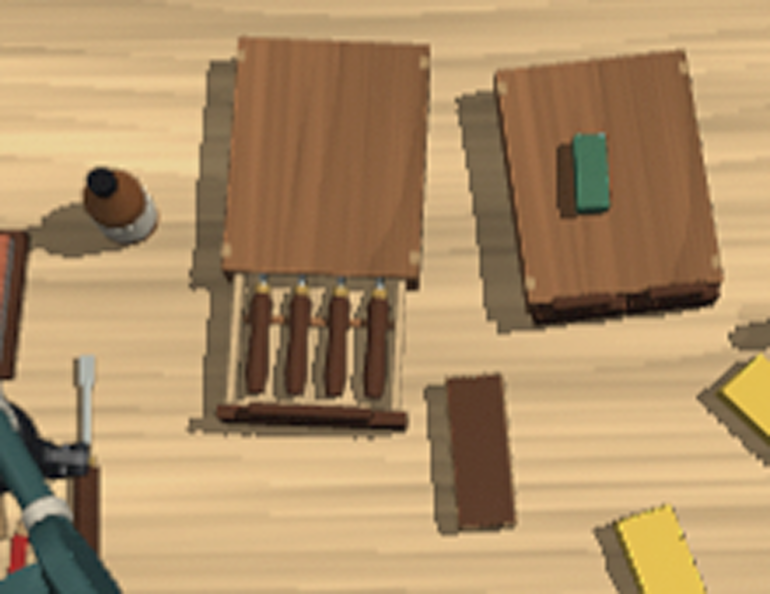

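The drawer stands open, front at crop (313,415), with outer face at chest x ≈ −0.262. The strop has not moved and the slip drawers are shut. Handing in.

```bash
python3 -c "
from h import *
s=status.read_state();print(s['time'],s['tool_pos'],s['wrist_force']);print(order.finish_job())"
```

```text
14.675 [0.45589995 0.31743936 0.24811545] [-0.30617881  0.56073351  0.13707801]
the job is handed in; nothing more can be done
None
```

I pushed the brown strop block about 155 mm to the right with both half-open fingertips. Then I hooked the closed fingertips behind the gouge drawer's lip and drew it out. The job was handed in at about 14.7 s; it reports no verdict.

- **Drawer:** the pull force climbed to 18 N with no more travel, which I took as the stop. The camera put the front's outer face at chest x ≈ −0.262 m (−0.264 is fully out). That is within measuring error; I had no direct reading of the drawer's travel.
- **Strop:** it measured chest y ≈ −0.15 m after the push. In the last picture it still lay flat in the same place, clear of the drawer.
- **Everything else:** in the last picture the slip-stone drawers looked shut, and the oil bottle and compound bar had not moved. The crop did not take in every bystander. The arm partly covered the gouge, stone, blank and pencil, and the mallet and brush were out of frame. The planned path kept clear of all of them.
- **Hand:** it finished free, 0.25 m above the bench, with wrist force near zero.

No check failed or disagreed.

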